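# Nest the four parts tubs with the one in use on top

### The job

Clear the work space: nest all four square parts tubs into one upright stack on the bare bench top beside the mats, wherever there is room, each tub fully home in the one below, and the tub that holds the brass fitting on top with the fitting still in it. That tub has been left sitting in one of the empty ones, so the other empty tubs have to get in under it. Do not knock or shift anything else on the bench, and do not spill the fitting.

Things in the scene. Friction and masses are not known exactly. Their poses are not given: they have to be found in the camera images.
- tub_full_mid (a point): Dark grey square parts tub that holds the fitting; starts nested fully home in tub_a. All 4 tubs are alike, 50 mm tall: top 20 mm a straight collar, 60 mm square, flat faces, 2 mm walls, corner radius 9 mm; below a 4 mm shoulder a 30 mm body tapering from 52 to 41 mm square; 2 mm floor; 25-50 g. Point: tub centre, 25 mm above its foot; z up, x and y normal to the flat sides (also for the other tubs).
- tub_a_mid (a point): Empty tub (shape as tub_full) on the bench, tub_full nested in it, a flux syringe lying beside it. Nesting: a tub's body goes down into another, sides parallel (any quarter turn), till its shoulder rests on the other's rim; foot then 20 mm above the other's foot, its whole collar free above that rim, about 1.5 mm side play. Nested tubs part freely. Point: tub centre, 25 mm above its foot.
- tub_b_mid (a point): Empty tub (shape as tub_full) standing on the bench; the tip cleaner stands about 15 mm off its own +x side, too near for a finger. The mouth inside the collar is 56 mm square, so a foot held up to 7 mm off centre still enters. Point: tub centre, 25 mm above its foot.
- tub_c_mid (a point): Empty tub (shape as tub_full) standing on the bench; the solvent dispenser stands about 18 mm off its own +y side, too near for a finger. Point: tub centre, 25 mm above its foot.
- fitting_mid (a point): small brass fitting lying loose on the floor of tub_full, 28 mm long (along its y), 10 mm thick, 12 g. The point is its centre.
- tip_cleaner: soldering tip cleaner: black rounded pot 72 x 68 mm, 65 mm tall, loose bystander. Origin at the centre of its underside, z up.
- dispenser: white square solvent dispenser bottle, 44 x 44 mm, 97 mm tall, loose bystander. Origin at the centre of its underside, z up.
- flux_syringe: flux syringe lying on the bench, 89 mm long along its y, 19 mm wide and high, loose bystander. Origin at the centre of its underside.
- spray_can: white contact-cleaner spray can with a black cap, 53 mm in diameter, 164 mm tall, standing at the back, loose bystander. Origin at the centre of its underside.
- tape_roll: roll of masking tape lying flat near the front edge between the tubs, 104 mm in diameter, 25 mm high, loose bystander. Origin at the centre of its underside.
- pliers: green-handled side cutters lying at the right, 141 mm long along their y, 43 mm wide, 10 mm high, loose bystander. Origin at the centre of the underside.
- snap_box: small pale plastic box, 35 x 51 mm, 19 mm high, at the back left, loose bystander. Origin at the centre of its underside.

How it is judged:
By the outcome, as a careful person would: the job done as asked, in the order asked, and still so for the second after the job is handed in, with the robot touching nothing.
It also fails if it takes over 70 s, if anything falls off the work surface, if the arm or the gripper's body presses on something with over 40 N, if the wrist force passes 120 N, or if a joint passes its speed limit or range.

### The arm

A 6-joint arm with a two-finger parallel gripper is mounted at the origin on a cart in front of the work surface, level with it; the furniture and walls round the work are solid. World frame = base frame: x ahead of the robot, y to its left, z up, the work surface at z = 0. Lengths are in mm, angles in rad, forces in N, time in s.
With the tool pointing down it reaches from about 400 to 925 mm from the base axis. Payload 12.5 kg.
Tool frame: the origin (TCP) lies on the centre line of the jaws, within the pads' length; the fingertips stand 17 mm ahead of it and the grasp point (between the pads) lies 2 mm behind it; z points along the fingers, y is the line along which they close (so a half turn about z gives the same grasp; the last joint's range is limited). The gripper opens to 95 mm and grips with 3 to 60 N. Pads are 20 mm wide; open, the fingers measure 119 mm over their backs; the gripper's body (75 mm by 180 mm) begins 59 mm behind the grasp point.
Start: joints at [-1.426, 0.491, 1.559, -0, 1.092, -0.106], TCP at [155.134, -605.457, 231.661] pointing down, gripper open.
Joint ranges: [-3.1, 3.1], [-0.84, 2.19], [0.05, 2.79], [-1.13, 4.28], [0.06, 2.93], [-2.69, 2.69]. Speed limits (rad/s): [2.22, 2.22, 2.79, 3.14, 3.14, 3.14].

### API

Orientations are given as [roll, pitch, yaw] about the fixed x, y, z axes, in that order (R = Rz(yaw) Ry(pitch) Rx(roll)).
In Python, from cell import env gives the robot as it stands.
- The arm moves only by the tool drive_tool, never from a script. Its argument "deltas" is text: rows parted by semicolons, each of 4 numbers parted by spaces: the shift along the world's x, y, z normalised to -1 to 1, where 1 is 100 mm, then the turn about the world's z normalised to -1 to 1, where 1 is 180 degrees. A call has 1 to 10 rows; each row shifts and turns the commanded pose from where the row before left it; what a row does not reach is not made up. A row lasts 1/12 s, in which the tool goes at most 41.7 mm and 7.16 degrees, less where a joint would pass 70% of its speed; a pose out of reach is approached as far as the arm can. A call with a number of a shift or a turn outside -1 to 1 is refused whole. A call with a gripper value outside its range is refused whole. "gripper" is the closure, from 0 (fully open) to 1 (shut), set as the call begins (left out, the last holds). The fingers move at their own pace and stop on an object; the grip force is fixed at half the most. Time passes only in rows, so rows that do not move let the fingers close. It gives the time, the measured TCP pose, the force, the opening and the grip force at its end, in the units of the state.
- env.state(): the state, without advancing time (a new reading comes with each control period).
- env.read_camera(name): name is "side" or "top"; returns (picture, depth): 400x640x3 uint8, red, green, blue; 400x640 float32, mm along the optical axis (not along the pixel's ray), 0 where there is no reading.
- env.camera_params(name): a dict with "mtx" (3x3 intrinsics, pixels), "camera_from_world" (4x4, takes a point from world to camera coordinates). Camera axes: x right, y down, z forward; pixel columns grow to the right and rows downward; lengths in mm; the calibration is good to about 2 mm. A picture is of the moment at which its call begins. camera_params takes no time and is no camera call.
- env.job_done(): hands the job in; it is judged then, once.
The state is a dict: "t": time; "joints": joint angles; "qvel": joint speeds; "tau": joint torques, N m; "eef_pos": TCP position; "tcp_rot": TCP orientation; "ft_force": force on the tool from outside, world axes, zero at the start; "moment": the same for the moment, N m; "opening": opening from 0.0 (shut) to 1.0 (fully open); "grip_force": force on a finger pad.
Only numpy, scipy, OpenCV 4.12 (cv2) and the standard library are available. Lean on these libraries where they do the work, as an engineer would, in place of code of your own. Each camera call takes 0.05 s, during which the arm holds its last target. There are 200 camera calls.

## Working session

There is one attempt and no reset: what is moved stays moved. The work goes in short steps, Python scripts to look and compute and a tool call to move; the robot and the scene stay as the last step left them, time stands still between calls to the robot, and variables do not carry over. Pictures are saved under pics/ and viewed, at most 10 in all, crops included, and the job is handed in when it is done.

Besides the shell and the picture viewer there is one more tool, called after "Request:" in YAML: its name, and indented under it one key for each argument. drive_tool: Moves the arm, as the interface text tells. Its arguments: {"type":"object","properties":{"deltas":{"type":"string"},"gripper":{"type":"number"}},"required":["deltas"]}

```bash
mkdir -p pics
python3 - <<'E'
from cell import env
import cv2,numpy as np
for n in("top","side"):
    p,d=env.read_camera(n); np.savez(f"pics/{n}0.npz",p=p,d=d)
    cv2.imwrite(f"pics/{n}0.png",p[:,:,::-1])
    c=env.camera_params(n);print(c["mtx"].round(1).tolist(),c["camera_from_world"].round(3).tolist())
s=env.state();print(s)
E
```

```text
[[472.2, 0.0, 318.3], [0.0, 472.2, 193.5], [0.0, 0.0, 1.0]] [[0.072, -0.997, 0.003, -1.032], [-0.974, -0.071, -0.214, 596.26], [0.214, 0.012, -0.977, 1160.704], [0.0, 0.0, 0.0, 1.0]]
[[449.1, 0.0, 328.5], [0.0, 449.1, 205.2], [0.0, 0.0, 1.0]] [[-0.87, -0.493, 0.022, 526.246], [-0.217, 0.342, -0.914, 183.314], [0.443, -0.8, -0.405, 881.879], [0.0, 0.0, 0.0, 1.0]]
{'t': 0.1, 'joints': array([-1.42560650e+00,  4.91480887e-01,  1.55938383e+00, -1.67847219e-05,
        1.09169160e+00, -1.05600572e-01]), 'qvel': array([ 0.00037962, -0.00124351, -0.00392569,  0.00011157, -0.0008586 ,
       -0.00107855]), 'tau': array([ 3.01032516e-03, -6.13623118e+01, -2.58606577e+01,  6.93158875e-02,
        4.70020005e-02, -5.58276736e-05]), 'eef_pos': array([ 155.0957219 , -605.24960111,  231.13321326]), 'tcp_rot': array([-3.14063279e+00, -8.67698901e-05,  2.50798104e-01]), 'ft_force': array([-0.17314299, -0.06378102,  0.28377821]), 'moment': array([-0.01155577,  0.00467781,  0.00430086]), 'grip_force': 0.0, 'opening': 1.003476738831048}
```

View pics/top0.png

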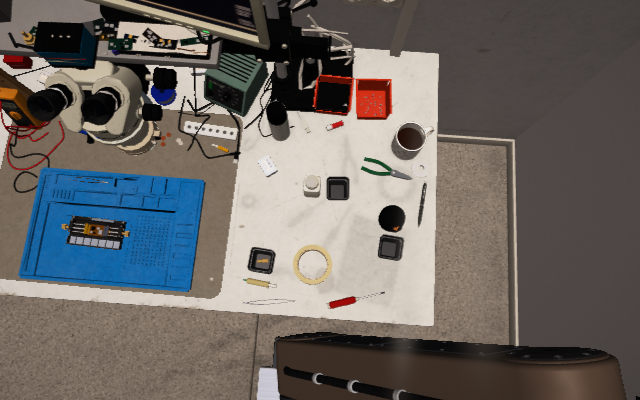

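View pics/side0.png

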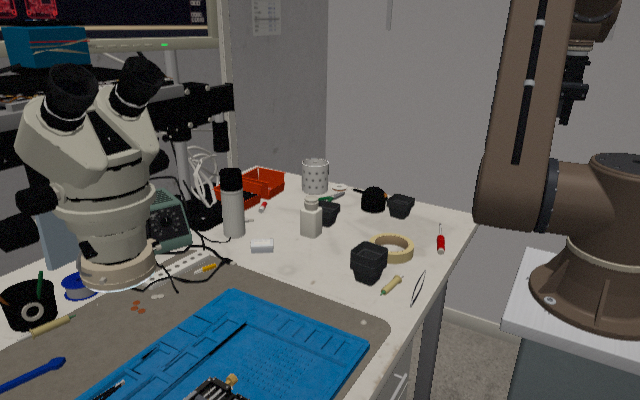

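The top view shows tub_full in tub_a at about (262,260), tub_b at (391,247) with the tip cleaner at (391,218), and tub_c at (338,188) with the dispenser at (312,186). The tape is at (313,265) and the syringe at (260,283). The side view confirms that the taller double tub is at (368,262).

```bash
cat > h.py <<'E'
import numpy as np,cv2
from cell import env
def world(n,d):
    c=env.camera_params(n);K=c["mtx"];T=np.linalg.inv(c["camera_from_world"])
    v,u=np.mgrid[:d.shape[0],:d.shape[1]]
    P=np.stack([(u-K[0,2])*d/K[0,0],(v-K[1,2])*d/K[1,1],d],-1)
    return P@T[:3,:3].T+T[:3,3]
def rays(n,px,z):
    c=env.camera_params(n);K=c["mtx"];T=np.linalg.inv(c["camera_from_world"])
    px=np.atleast_2d(px).astype(float)
    r=np.c_[(px[:,0]-K[0,2])/K[0,0],(px[:,1]-K[1,2])/K[1,1],np.ones(len(px))]@T[:3,:3].T
    return T[:3,3]+r*((z-T[2,3])/r[:,2:])
def tub(p,d,cx,cy,z,n="top",w=24,tol=10):
    W=world(n,d)
    m=(abs(W[...,2]-z)<tol)&(d>0)&(p.max(2)<110)
    b=np.zeros(m.shape,np.uint8);b[cy-w:cy+w,cx-w:cx+w]=m[cy-w:cy+w,cx-w:cx+w]
    k,l,s,_=cv2.connectedComponentsWithStats(b,connectivity=8)
    b=(l==1+s[1:,4].argmax())
    v,u=np.nonzero(b)
    X=rays(n,np.c_[u,v],z)[:,:2]
    c,sz,a=cv2.minAreaRect(X.astype(np.float32))
    return np.round(c,1),np.round(sz,1),round(a,1),len(u),W[b][:,2].mean().round(1)
E
python3 - <<'E'
from h import *
f=np.load("pics/top0.npz");p,d=f["p"],f["d"]
W=world("top",d)
for nm,x,y,z in(("full",262,260,70),("b",391,247,50),("c",338,188,50)):
    print(nm,tub(p,d,x,y,z),tub(p,d,x,y,z,tol=6))
print("z row c",W[188,322:356,2].round(0).tolist())
for nm,q,z in(("tipcl",(391,218),65),("disp",(312,180),90),("tape",(313,265),25),("syr",(260,283),15),("can",(277,112),160),("pliers",(385,168),8),("box",(266,166),19)):
    print(nm,rays("top",q,z)[0].round(0))
r=[cv2.resize(p[y-36:y+36,x-36:x+36,::-1],None,fx=3.6,fy=3.6,interpolation=2) for x,y in((262,260),(391,235),(330,188))]
cv2.imwrite("pics/crop.png",np.hstack(r))
E
```

```text
full (array([414.7, 190. ]), array([59.8, 29.2]), 0.6, 46, np.float64(68.4)) (array([401.4, 197.5]), array([50.6, 20.9]), 32.2, 27, np.float64(69.3))
b (array([ 524.7, -157.2]), array([18.3, 52. ]), 4.1, 99, np.float64(49.8)) (array([ 527.3, -157.1]), array([13.1, 51.9]), 4.1, 63, np.float64(50.2))
c (array([616.5,  -7.3]), array([59.7, 55.5]), 3.9, 77, np.float64(48.3)) (array([ 5.962e+02, -3.000e-01]), array([65.2, 30.5]), 61.6, 37, np.float64(50.1))
z row c [1.0, 5.0, -1.0, -1.0, 2.0, 47.0, 33.0, 20.0, 3.0, 2.0, -0.0, 3.0, 5.0, 2.0, 5.0, 4.0, 1.0, 6.0, 2.0, 2.0, -5.0, 5.0, 6.0, 18.0, 32.0, 33.0, 35.0, 53.0, -2.0, -1.0, -1.0, -0.0, -3.0, 2.0]
tipcl [ 544. -149.   65.]
disp [623.  60.  90.]
tape [413.  43.  25.]
syr [358. 176.  15.]
can [773. 158. 160.]
pliers [ 692. -135.    8.]
box [671. 190.  19.]
```

View pics/crop.png

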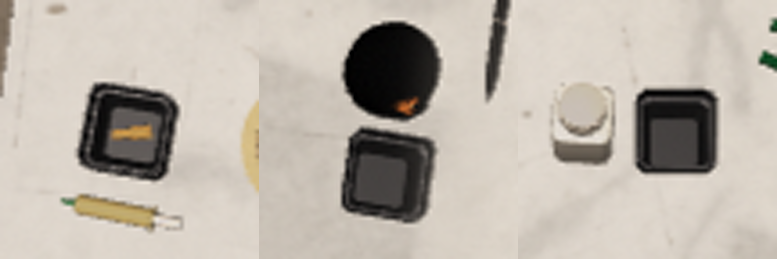

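The crops show the tub rims clearly: the double tub turned about 10°, tub_b about 8°, tub_c nearly square. There is a bright gap between tub_b and the pot.

```bash
cat >> h.py <<'E'
def rim(p,cx,cy,z,w=20,h=20,thr=115,n="top",S=4):
    """outer outline of a dark tub (any dark blob holding the pixel), cast on rim height z;
    collar's lower edge (20 mm lower) widens it toward the camera: half of that is taken off"""
    g=cv2.resize(p.max(2)[cy-h:cy+h,cx-w:cx+w],None,fx=S,fy=S,interpolation=cv2.INTER_CUBIC)
    b=(g<thr).astype(np.uint8)
    cs,_=cv2.findContours(b,cv2.RETR_EXTERNAL,cv2.CHAIN_APPROX_NONE)
    c=max(cs,key=cv2.contourArea)[:,0,:]
    px=(c+.5)/S-.5+[cx-w,cy-h]
    X=rays(n,px,z)[:,:2]
    (x,y),sz,a=cv2.minAreaRect(X.astype(np.float32))
    T=np.linalg.inv(env.camera_params(n)["camera_from_world"])[:3,3]
    s=(np.array([x,y])-T[:2])*20/(T[2]-z)
    a=(a+45)%90-45
    return (np.array([x,y])+s/2).round(1),np.round(sz,1),round(a,1),px.min(0),px.max(0)
E
python3 - <<'E'
from h import *
f=np.load("pics/top0.npz");p,d=f["p"],f["d"]
for thr in(100,130):
  print(rim(p,262,260,70,18,17,thr));print(rim(p,391,248,50,20,15,thr));print(rim(p,338,188,50,16,18,thr))
print(p.max(2)[228:240,391])
E
```

```text
(array([413.4, 173.6]), array([63.1, 60.5]), -5.5, array([247.375, 246.875]), array([274.875, 273.375]))
(array([ 472. , -153.2]), array([61.3, 61.5]), -5.9, array([377.625, 234.125]), array([403.125, 260.125]))
(array([619.2,  -7.6]), array([62.4, 58.9]), 3.9, array([326.375, 176.375]), array([348.625, 199.375]))
(array([413.5, 173.6]), array([64.4, 61.6]), -5.5, array([247.125, 246.625]), array([275.125, 273.625]))
(array([ 472. , -153.5]), array([62.6, 62.8]), -5.9, array([377.375, 233.875]), array([403.375, 260.375]))
(array([618.8,  -7.6]), array([63. , 60.2]), 3.9, array([326.125, 176.375]), array([348.875, 199.625]))
[ 16  11   9  38 196 205 203 125  19  40  61  23]
```

Request:
drive_tool:
  deltas: ".23 .3 0 .022;.23 .3 0 .022;.23 .3 0 .022;.23 .3 0 .022;.23 .3 0 .022;.23 .3 0 .022;.23 .3 0 .022;.23 .3 0 .022;.23 .3 0 .022;.23 .3 0 .022"
  gripper: 0

```text
t: 0.93
eef_pos: [385.8, -303.8, 231.6]
tcp_rot: [-3.141, -0.0, 0.945]
ft_force: [0.4, -0.0, -0.1]
opening: 0.998
grip_force: 0.0
```

Request:
drive_tool:
  deltas: ".23 .3 0 .022;.23 .3 0 .022;.23 .3 0 .022;.23 .3 0 .022;.23 .3 -.1 .022;.23 .3 -.1 .022;.23 .3 -.1 .022;.23 .3 -.1 .022;.23 .28 -.1 .022;.23 .28 -.1 .022"

```text
t: 1.77
eef_pos: [615.9, -7.6, 170.9]
tcp_rot: [-3.141, -0.0, 1.637]
ft_force: [0.4, -1.5, 0.1]
opening: 0.999
grip_force: 0.0
```

Request:
drive_tool:
  deltas: "0 0 0 0;0 0 0 0"

```text
t: 1.93
eef_pos: [615.3, -7.9, 170.3]
tcp_rot: [-3.14, -0.0, 1.636]
ft_force: [-0.1, -0.1, -0.7]
opening: 1.004
grip_force: 0.0
```

Request:
drive_tool:
  deltas: ".04 0 -.3 0;0 0 -.3 0;0 0 -.2 0;0 0 -.1 0;0 0 -.05 0;0 0 0 0"

```text
t: 2.43
eef_pos: [618.9, -10.1, 76.5]
tcp_rot: [-3.141, -0.0, 1.632]
ft_force: [-0.2, -0.9, 0.7]
opening: 1.0
grip_force: 0.0
```

Run:
```python
from h import *
a,_=env.read_camera("top");b,_=env.read_camera("side")
A=cv2.resize(a[140:240,270:400],(390,300));B=cv2.resize(b[150:250,260:390],(390,300))
cv2.imwrite("pics/g1.png",np.hstack([A,B])[:,:,::-1]);print(env.state()["eef_pos"])
```

```text
[619.59027595  -9.88761203  77.86161078]
```

View pics/g1.png

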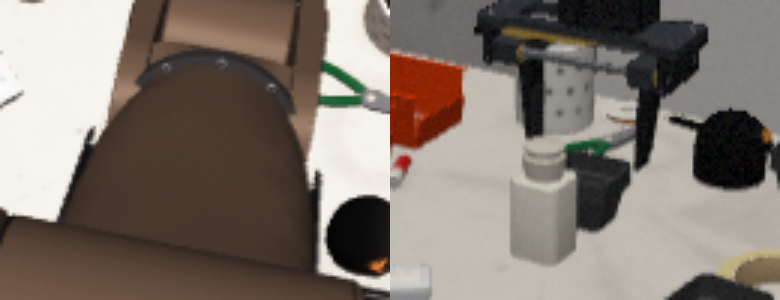

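The side view shows the fingers straddling tub_c, clear of the dispenser. Descending to grip.

Request:
drive_tool:
  deltas: "0 .02 -.1 0;0 0 -.1 0;0 0 -.09 0;0 0 0 0"

```text
t: 2.87
eef_pos: [618.2, -7.3, 45.6]
tcp_rot: [-3.139, -0.0, 1.633]
ft_force: [-1.2, 0.0, -0.5]
opening: 1.003
grip_force: 0.0
```

Request:
drive_tool:
  deltas: "0 0 0 0;0 0 0 0;0 0 0 0;0 0 0 0;0 0 0 0;0 0 0 0;0 0 0 0"
  gripper: 1

```text
t: 3.45
eef_pos: [619.2, -7.5, 47.9]
tcp_rot: [3.141, 0.0, 1.633]
ft_force: [-0.1, 0.4, 1.2]
opening: 0.63
grip_force: 30.0
```

Request:
drive_tool:
  deltas: "0 0 .2 0;0 0 .3 0;0 0 .3 0;0 0 .3 0;-.1 -.1 0 .035;-.15 -.15 0 .038;-.15 -.15 0 .038;-.15 -.15 0 .038;-.15 -.15 0 .038;-.15 -.15 0 .038"

```text
t: 4.28
eef_pos: [533.3, -93.0, 157.8]
tcp_rot: [3.141, 0.0, 2.346]
ft_force: [1.5, -0.3, -0.8]
opening: 0.629
grip_force: 30.0
```

Request:
drive_tool:
  deltas: "-.15 -.15 0 .038;-.15 -.15 0 .038;-.15 -.15 0 .038;-.12 -.12 0 .038;-.1 -.09 0 .038;0 0 0 .03;0 0 0 0;0 0 0 0"

```text
t: 4.95
eef_pos: [467.2, -158.5, 157.8]
tcp_rot: [3.142, 0.0, 3.028]
ft_force: [0.4, -0.1, -0.2]
opening: 0.629
grip_force: 30.0
```

Request:
drive_tool:
  deltas: ".05 .05 -.2 .003;0 0 -.2 0;0 0 -.12 0;0 0 0 0;0 0 0 0"

```text
t: 5.37
eef_pos: [472.3, -153.1, 105.5]
tcp_rot: [3.141, -0.001, 3.039]
ft_force: [-0.5, -0.3, 0.7]
opening: 0.627
grip_force: 30.0
```

Run:
```python
from h import *
a,_=env.read_camera("top");b,_=env.read_camera("side")
A=cv2.resize(a[190:290,330:460],(390,300));B=cv2.resize(b[150:250,340:470],(390,300))
cv2.imwrite("pics/g2.png",np.hstack([A,B])[:,:,::-1]);print(env.state()["eef_pos"])
```

```text
[ 472.58710182 -153.44246069  106.35218971]
```

View pics/g2.png

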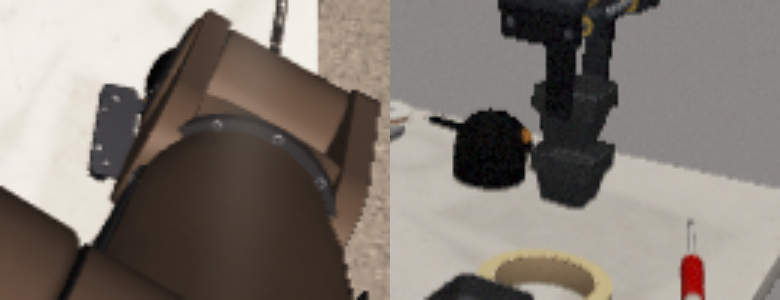

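The side view shows tub_c held squarely over tub_b, with collars at about 533–617 and 530–613 in the crop. Lowering.

Request:
drive_tool:
  deltas: "0 0 -.1 0;0 0 -.1 0;0 0 -.05 0;0 0 -.03 0;0 0 0 0"

```text
t: 5.88
eef_pos: [471.8, -153.4, 76.8]
tcp_rot: [3.141, -0.001, 3.04]
ft_force: [-0.0, -0.7, -0.4]
opening: 0.631
grip_force: 30.0
```

Request:
drive_tool:
  deltas: "0 0 -.03 0;0 0 -.03 0;0 0 -.02 0;0 0 0 0;0 0 0 0"

```text
t: 6.3
eef_pos: [472.1, -153.4, 69.6]
tcp_rot: [3.141, -0.0, 3.041]
ft_force: [0.3, 0.1, 0.3]
opening: 0.629
grip_force: 30.0
```

Request:
drive_tool:
  deltas: "0 0 -.01 0;0 0 0 0;0 0 0 0"

```text
t: 6.55
eef_pos: [472.2, -153.4, 68.7]
tcp_rot: [3.142, 0.0, 3.041]
ft_force: [0.3, 0.6, -0.5]
opening: 0.631
grip_force: 30.0
```

Request:
drive_tool:
  deltas: "0 0 0 0;0 0 0 0;0 0 0 0;0 0 0 0;0 0 .2 0;0 0 .3 0;0 0 .4 0"
  gripper: 0

```text
t: 7.13
eef_pos: [471.2, -153.0, 158.1]
tcp_rot: [3.14, -0.004, 3.04]
ft_force: [0.0, -0.7, -0.2]
opening: 0.993
grip_force: 0.0
```

Request:
drive_tool:
  deltas: "-.05 .3 .1 0;-.06 .37 0 0;-.06 .37 0 0;-.06 .37 0 0;-.07 .37 0 0;-.07 .37 0 0;-.07 .37 0 0;-.07 .37 0 0;-.06 .37 0 0;0 0 0 0"

```text
t: 7.97
eef_pos: [413.9, 177.2, 168.8]
tcp_rot: [3.141, 0.0, 3.045]
ft_force: [-0.3, -0.0, -0.8]
opening: 1.0
grip_force: 0.0
```

Run:
```python
from h import *
a,_=env.read_camera("top");b,_=env.read_camera("side")
print(rim(a,391,246,70,20,15));s=env.state();print(s["eef_pos"],s["tcp_rot"])
A=cv2.resize(a[200:280,350:430],(320,320));B=cv2.resize(b[140:300,320:480],(400,320))
cv2.imwrite("pics/g3.png",np.hstack([A,B])[:,:,::-1])
```

```text
(array([ 471.8, -151.4]), array([62.1, 65.8]), -6.5, array([377.625, 232.375]), array([403.875, 260.375]))
[414.72463372 173.5777231  168.65468323] [3.14156887e+00 9.88181303e-05 3.04389012e+00]
```

View pics/g3.png

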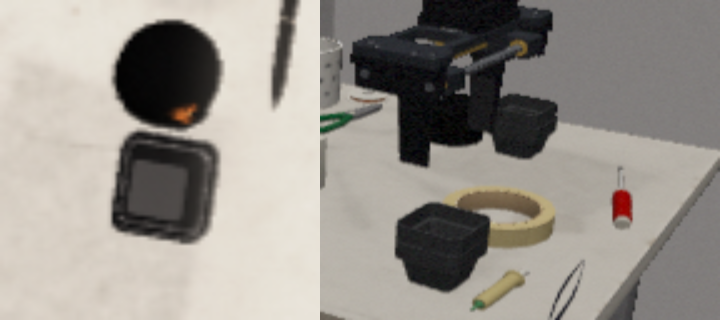

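The left crop shows the inner tub centred in tub_b with the pot's gap intact. The right crop shows b+c nested home at (525,125) and the double tub beneath the gripper at (443,245). Next I descend over the pair and grip tub_a's collar.

Request:
drive_tool:
  deltas: "-.01 0 -.3 0;0 0 -.3 0;0 0 -.3 0;0 0 -.15 0;0 0 -.1 0;0 0 -.05 0;0 0 0 0;0 0 0 0"

```text
t: 8.73
eef_pos: [414.5, 171.9, 48.9]
tcp_rot: [3.142, 0.0, 3.039]
ft_force: [-1.1, 0.2, -0.1]
opening: 0.997
grip_force: 0.0
```

Request:
drive_tool:
  deltas: "0 0 0 0;0 0 0 0;0 0 0 0;0 0 0 0;0 0 0 0;0 0 0 0;0 0 0 0"
  gripper: 1

```text
t: 9.32
eef_pos: [414.2, 172.6, 48.8]
tcp_rot: [3.141, 0.0, 3.041]
ft_force: [-1.1, 0.5, 2.6]
opening: 0.631
grip_force: 30.0
```

Request:
drive_tool:
  deltas: "0 0 .05 0;0 0 .1 0;0 0 .15 0;0 0 .2 0;0 0 .2 0;0 0 .2 0;0 0 .15 0;0 0 .1 0;0 0 .05 0;0 0 0 0"

```text
t: 10.15
eef_pos: [414.3, 172.6, 169.6]
tcp_rot: [3.141, 0.002, 3.041]
ft_force: [0.3, 0.9, -1.0]
opening: 0.628
grip_force: 30.0
```

Run:
```python
from h import *
b,_=env.read_camera("side")
cv2.imwrite("pics/g4.png",cv2.resize(b[130:310,300:500],(600,540))[:,:,::-1]);print(env.state()["eef_pos"])
```

```text
[414.05441192 172.5317477  168.82093928]
```

View pics/g4.png

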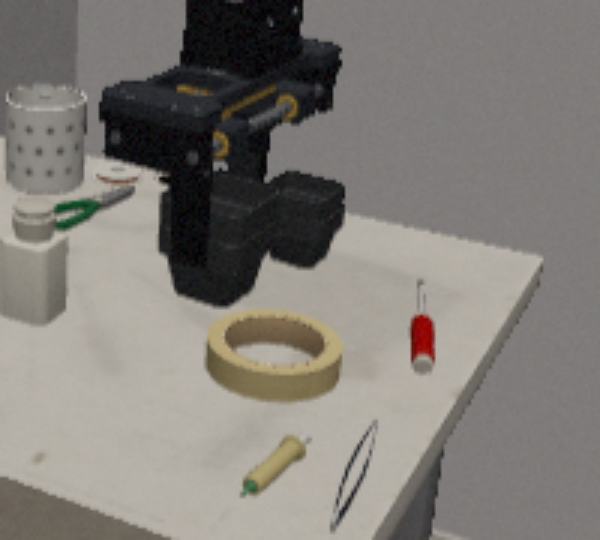

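The side view shows both nested tubs held clear of the bench at about (215,240), with the b+c stack behind at (310,220). Carrying them over smoothly.

Request:
drive_tool:
  deltas: ".02 -.05 0 0;.03 -.12 0 0;.04 -.2 0 0;.04 -.26 0 0;.05 -.29 0 0;.05 -.31 0 0;.05 -.31 0 0;.05 -.31 0 0;.05 -.31 0 0;.05 -.29 0 0"

```text
t: 11.03
eef_pos: [456.8, -74.5, 167.8]
tcp_rot: [3.141, -0.002, 3.04]
ft_force: [0.4, 0.8, -0.6]
opening: 0.625
grip_force: 30.0
```

Request:
drive_tool:
  deltas: ".04 -.26 0 0;.04 -.2 0 0;.03 -.12 0 0;.02 -.1 0 0;.02 -.07 0 0;0 -.05 0 0;0 0 0 0;0 0 0 0"

```text
t: 11.7
eef_pos: [472.0, -151.9, 168.6]
tcp_rot: [3.141, -0.0, 3.041]
ft_force: [-0.4, 0.0, -0.3]
opening: 0.631
grip_force: 30.0
```

Request:
drive_tool:
  deltas: "0 -.01 -.1 0;0 0 -.15 0;0 0 -.15 0;0 0 -.1 0;0 0 -.05 0;0 0 0 0"

```text
t: 12.2
eef_pos: [471.8, -153.0, 112.6]
tcp_rot: [3.141, -0.002, 3.041]
ft_force: [-0.2, 0.7, -0.4]
opening: 0.627
grip_force: 30.0
```

Request:
drive_tool:
  deltas: "0 0 -.05 0;0 0 -.05 0;0 0 -.05 0;0 0 -.02 0;0 0 0 0;0 0 0 0"

```text
t: 12.7
eef_pos: [472.2, -153.5, 96.7]
tcp_rot: [3.141, -0.0, 3.041]
ft_force: [0.3, -0.8, -1.0]
opening: 0.627
grip_force: 30.0
```

Request:
drive_tool:
  deltas: "0 0 -.03 0;0 0 -.02 0;0 0 -.01 0;0 0 -.01 0;0 0 0 0;0 0 0 0"

```text
t: 13.2
eef_pos: [472.1, -153.5, 89.7]
tcp_rot: [3.142, -0.0, 3.041]
ft_force: [0.2, 0.8, -0.8]
opening: 0.624
grip_force: 30.0
```

Run:
```python
from h import *
b,_=env.read_camera("side")
cv2.imwrite("pics/g5.png",cv2.resize(b[150:230,350:450],(600,480))[:,:,::-1]);s=env.state();print(s["eef_pos"],s["ft_force"])
```

```text
[ 472.15113227 -153.47594093   89.67816362] [ 0.10483564  0.83039377 -0.08149612]
```

View pics/g5.png

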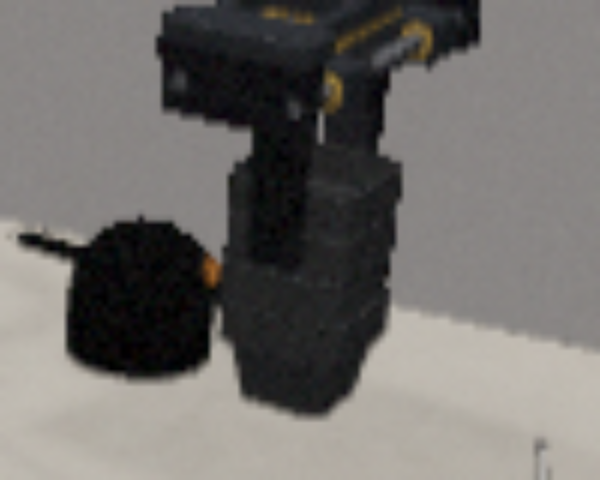

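The side view shows four collars stacked upright and almost home, with the pot untouched. I lower the last millimetre, release and back off.

Request:
drive_tool:
  deltas: "0 0 -.01 0;0 0 0 0;0 0 0 0"

```text
t: 13.5
eef_pos: [472.2, -153.5, 88.8]
tcp_rot: [-3.142, 0.0, 3.041]
ft_force: [-0.6, -0.0, 2.4]
opening: 0.628
grip_force: 30.0
```

Request:
drive_tool:
  deltas: "0 0 0 0;0 0 0 0;0 0 0 0;0 0 0 0;0 0 .1 0;0 0 .2 0;0 0 .3 0;0 0 .3 0;0 0 .1 0"
  gripper: 0

```text
t: 14.25
eef_pos: [473.0, -153.8, 192.9]
tcp_rot: [-3.14, 0.005, 3.041]
ft_force: [0.3, 0.3, 1.1]
opening: 0.999
grip_force: 0.0
```

Request:
drive_tool:
  deltas: "0 .3 0 0;0 .35 0 0;0 .35 0 0;0 .35 0 0;0 .35 0 0;0 .35 0 0;0 .3 0 0;0 0 0 0;0 0 0 0"

```text
t: 15.0
eef_pos: [472.0, 82.7, 189.3]
tcp_rot: [3.142, 0.001, 3.044]
ft_force: [0.7, 0.0, -0.3]
opening: 0.997
grip_force: 0.0
```

Run:
```python
from h import *
a,d=env.read_camera("top");b,_=env.read_camera("side")
print(rim(a,391,243,110,22,17))
W=world("top",d)
m=(W[...,2]>80)&(W[...,2]<130);m[:,:365]=0;m[:225]=0;m[275:]=0;m[:,415:]=0
print("top z",np.percentile(W[m][:,2],[50,80,95]).round(1))
A=cv2.resize(a[200:280,350:430],(400,400));B=cv2.resize(b[140:240,340:440],(400,400))
cv2.imwrite("pics/g6.png",np.hstack([A,B])[:,:,::-1]);print(env.state()["eef_pos"])
```

```text
(array([ 478.4, -149.5]), array([66.9, 86.5]), -4.4, array([377.625, 225.625]), array([406.625, 259.375]))
top z [ 93.3 107.7 111.5]
[472.14603238  81.07867498 189.05647479]
```

View pics/g6.png

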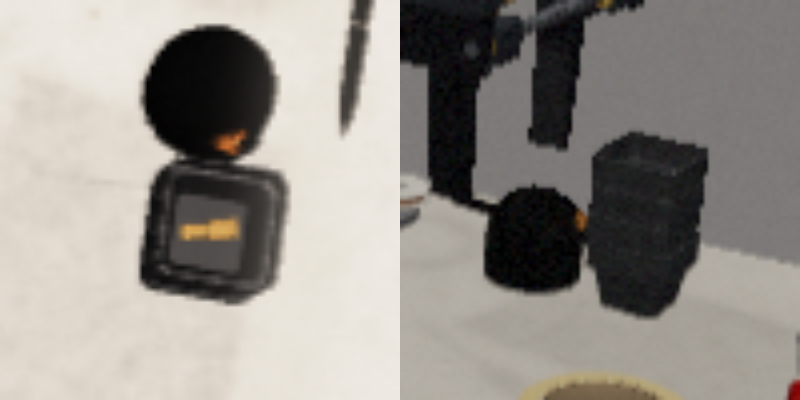

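The stack is upright with the fitting in the top tub. The rim reads about 110 mm, as expected for four tubs fully home, and the pot has not moved.

```bash
python3 -c "
from cell import env
print(env.job_done())"
```

```text
the job is handed in; nothing more can be done
None
```

All four tubs are nested in one upright stack where tub_b stood, with the fitting still in the top tub; nothing else looked disturbed in the last pictures, and I handed the job in at about 15 s.

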